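# Check washed tube carriers on a go / no-go channel gauge

### The arm

A 6-joint arm with a two-finger parallel gripper is mounted at the origin on the work surface. World frame = base frame: x ahead of the robot, y to its left, z up, the work surface at z = 0. Lengths are in m, angles in rad, forces in N, time in s.
With the tool pointing down it reaches from about 0.3 to 0.875 m from the base axis. Payload 6.4 kg.
Tool frame: the origin (TCP) lies at the very end of the fingers, on their centre line; the grasp point (between the pads) lies 19 mm behind it; z points along the fingers, y is the direction in which the jaws open and shut (so a half turn about z gives the same grasp; the last joint's range is limited). The gripper opens to 85 mm and grips with 20 to 120 N. Pads are 22 mm wide; open, the fingers measure 114 mm over their backs; the gripper's body (76 mm by 85 mm) begins 54 mm behind the grasp point. The pads swing forward as they close: fully open they stand 13 mm farther back than shut.
Start: joints at [1.113, 0.181, 1.607, -0, 1.354, -0.206], TCP at [0.143, 0.557, 0.195] pointing down, gripper open.
Joint ranges: [-2.99, 2.99], [-0.89, 2.07], [0.3, 2.58], [-1.14, 4.28], [0, 2.63], [-3.12, 3.12]. Speed limits (rad/s): [2.57, 2.57, 3.01, 3.14, 3.14, 3.14].

### API

Orientations are given as [roll, pitch, yaw] about the fixed x, y, z axes, in that order (R = Rz(yaw) Ry(pitch) Rx(roll)).
In Python, from bench import robot gives the robot as it stands.
- The arm moves only by the tool apply_moves, never from a script. Its arguments are lists of equal length, an entry for each row: "fingers": the finger opening in m, from 0 to 0.0854; "slide": the shift along the tool's x, y, z in m, a list of three; "turn": the turn, a rotation vector about the tool's x, y, z in degrees, a list of three. In form: {"fingers": [fingers, ...], "slide": [[dx, dy, dz], ...], "turn": [[rx, ry, rz], ...]}. A call has 1 to 20 rows; each row is the pose to reach, as a shift and turn from the pose measured when the call began, along the tool's axes at that moment; what a row does not reach only later rows make up. A row lasts 1/8 s, in which the tool goes at most 62.5 mm and 10.7 degrees, less where a joint would pass 70% of its speed; a pose out of reach is approached as far as the arm can. A call with a gripper value outside its range is refused whole. The fingers move at their own pace and stop on an object; "squeeze" is the grip in N (left out, the last holds). Time passes only in rows, so rows that repeat a pose let the fingers close. It gives the time, the measured TCP pose, the force and the opening at its end, in the units of the state.
- robot.sense(): the state, without advancing time (a new reading comes with each control period).
- robot.snapshot(name): name is "scene" or "top" or "wrist"; returns a dict with "color" (480x640x3 uint8, red, green, blue), "mtx" (3x3 intrinsics, pixels), "k1" (the pictures are not rectified: a ray, as slopes to the right and down, at radius r is drawn at 1 + k1 r^2 times it, then the intrinsics apply), "cam_to_world" (4x4, takes a point from camera to world coordinates); the wrist camera has in their place "mount" (4x4, takes a point from camera to tool coordinates, whose origin is the TCP and whose axes are the flange's). Camera axes: x right, y down, z forward; pixel columns grow to the right and rows downward; lengths in m; the calibration is good to about 2 mm. A picture is of the moment at which its call begins: read the wrist's pose just before it. There is no depth.
- robot.job_done(): hands the job in, once; it reports no verdict.
Trained networks look in a picture, given as the dict that the camera call returned (one of the last four; its "shot" number tells which), for a name from the list of things; names that differ only in an ending like _2 or _b are one class to them, and where a whole thing is asked for, a point or a joint stands for the part that bears it (a point fixed in the world has none). Each returns a list of dicts, best first, with "confidence" (0 to 1); they miss things now and then, are a little off and sometimes report something else, mostly with a low value. They report only what shows in the picture. A call takes as long as a camera call.
- robot.recognise(name, picture): "bbox" ([left, top, width, height] in pixels, round what is visible of it).
- robot.trace(name, picture): "mask" (480x640 bool, what is visible of it) and "bbox" ([left, top, width, height] in pixels, round what is visible of it).
The state is a dict: "clock": time; "joints": joint angles; "qd": joint speeds; "effort": joint torques, N m; "ee_pos": TCP position; "eef_rot": TCP orientation; "wrist_force": force on the tool from outside, world axes, zero at the start; "moment": the same for the moment, N m; "opening": finger opening in m.
Only numpy, scipy, OpenCV 4.12 (cv2) and the standard library are available. Lean on these libraries where they do the work, as an engineer would, in place of code of your own. Each camera call takes 0.05 s, during which the arm holds its last target. There are 200 camera calls.

### The job

Check the two tube carriers that stand on the long grey mat, one at a time: hold the carrier upright and slide its base along the channel of the steel gauge, from the open apron, until it stops or its whole base is inside the narrow section, without forcing it past a step. A carrier that enters the wide section but stops at the narrow one is good: stand it in the rectangular tray; one that stops at the entry of the wide section, or goes on into the narrow one, is a reject: stand it in the round dish. Put each carrier away, upright and let go, before you take the next, tip none over, and leave the third carrier on its square cork pad and the rack, bottle and jar where they are.

Things in the scene. Friction and masses are not known exactly. Their poses are not given: they have to be found in the camera images.
- carrier_a_mid (a point): one of three like light grey tube carriers, about 60 g: round base disc 18 mm high, on it a neck 24 mm in diameter, 52 mm tall (70 mm in all). Necks are alike; base diameters lie between 26 and 40 mm and differ: the gauge must tell which is right. Point on its axis, half-way up (35 mm over the underside), z along the axis. Starts on the mat or on the pad.
- carrier_b_mid (a point): one of three like light grey tube carriers, about 60 g: round base disc 18 mm high, on it a neck 24 mm in diameter, 52 mm tall (70 mm in all). Necks are alike; base diameters lie between 26 and 40 mm and differ: the gauge must tell which is right. Point on its axis, half-way up (35 mm over the underside), z along the axis. Starts on the mat or on the pad.
- carrier_c_mid (a point): one of three like light grey tube carriers, about 60 g: round base disc 18 mm high, on it a neck 24 mm in diameter, 52 mm tall (70 mm in all). Necks are alike; base diameters lie between 26 and 40 mm and differ: the gauge must tell which is right. Point on its axis, half-way up (35 mm over the underside), z along the axis. Starts on the mat or on the pad.
- gauge: fixed steel gauge, 140 (x) by 84 mm, 20 mm high: floor plate 6 mm thick with two rails 14 mm high on it, forming a straight channel along x. Origin: centre of its underside, on the channel's middle line; z up; parts go in towards +x. From x = -70 to -25 mm: open apron, no rails.
- gauge_entry (a point): square-shouldered entry of the wide (go) section, on the middle line at the floor's top, x = -25 mm of the gauge. The section is 36 mm between the rails and 45 mm long. A base too wide for it stops with its centre some 7 mm before this point.
- gauge_step (a point): square step from the wide to the narrow (no-go) section, on the middle line at the floor's top, x = +20 mm of the gauge. The narrow section is 30 mm between the rails, 50 mm long, open at its end. A base too wide for it stops with its centre some 7 mm before this point.
- tray: fixed white rectangular tray, 140 mm (x) by 110 mm (y), walls 4 mm thick and 16 mm high, floor 4 mm thick; origin: centre of its underside, z up
- dish: fixed round steel dish, 150 mm in diameter, walls 3 mm thick and 16 mm high, floor 4 mm thick, room for two carriers; origin: centre of its underside, z up
- mat: fixed grey mat, 100 mm (x) by 200 mm (y), 3 mm thick, on which the two carriers to check stand; origin: centre of its underside
- pad: fixed square cork pad, 75 x 75 mm, 3 mm thick, on which the third carrier stands, to be left alone; origin: centre of its underside
- tube_rack: cream rack 74 x 200 x 45 mm with tubes standing in it up to 93 mm high; loose, origin under its centre; not to be disturbed
- wash_bottle: white bottle with a red cap, 60 mm in diameter, 150 mm tall, loose, origin under its centre; not to be disturbed
- jar: small clear jar, 52 mm in diameter, 55 mm tall, loose, origin under its centre; not to be disturbed

How it is judged:
On the way, in this order (a step that is already met when the one before it is completed fails the run):
1. a carrier from the mat is gauged: slid along the channel until it stops at the entry or the step, or its base is inside the narrow section (((x of carrier_a_mid in the frame of gauge between 0.008 and 0.017 m and z of carrier_a_mid in the frame of gauge below 0.051 m and y of carrier_a_mid in the frame of gauge between -0.006 and 0.006 m and angle between carrier_a_mid's own z axis and vertical below 0.2 rad) or (x of carrier_b_mid in the frame of gauge between -0.0375 and -0.0285 m and z of carrier_b_mid in the frame of gauge below 0.051 m and y of carrier_b_mid in the frame of gauge between -0.006 and 0.006 m and angle between carrier_b_mid's own z axis and vertical below 0.2 rad) or (x of carrier_c_mid in the frame of gauge between 0.031 and 0.072 m and z of carrier_c_mid in the frame of gauge below 0.051 m and y of carrier_c_mid in the frame of gauge between -0.006 and 0.006 m and angle between carrier_c_mid's own z axis and vertical below 0.2 rad))), for 0.1 s.
2. that carrier stands released in its right place (good: tray, reject: dish) (((x of carrier_a_mid in the frame of tray between -0.055 and 0.055 m and y of carrier_a_mid in the frame of tray between -0.042 and 0.042 m and z of carrier_a_mid in the frame of tray below 0.045 m and angle between carrier_a_mid's own z axis and vertical below 0.15 rad and linear speed of carrier_a below 0.03 m/s and contact force between carrier_a and the fingers below 0.1 N) or (horizontal distance between carrier_b_mid and dish below 0.06 m and z of carrier_b_mid in the frame of dish below 0.045 m and angle between carrier_b_mid's own z axis and vertical below 0.15 rad and linear speed of carrier_b below 0.03 m/s and contact force between carrier_b and the fingers below 0.1 N) or (horizontal distance between carrier_c_mid and dish below 0.06 m and z of carrier_c_mid in the frame of dish below 0.045 m and angle between carrier_c_mid's own z axis and vertical below 0.15 rad and linear speed of carrier_c below 0.03 m/s and contact force between carrier_c and the fingers below 0.1 N))), for 0.2 s.
3. with it there, the other carrier is gauged in the same way ((((x of carrier_a_mid in the frame of gauge between 0.008 and 0.017 m and z of carrier_a_mid in the frame of gauge below 0.051 m and y of carrier_a_mid in the frame of gauge between -0.006 and 0.006 m and angle between carrier_a_mid's own z axis and vertical below 0.2 rad) and ((horizontal distance between carrier_b_mid and dish below 0.06 m and z of carrier_b_mid in the frame of dish below 0.045 m and angle between carrier_b_mid's own z axis and vertical below 0.15 rad and linear speed of carrier_b below 0.03 m/s and contact force between carrier_b and the fingers below 0.1 N) or (horizontal distance between carrier_c_mid and dish below 0.06 m and z of carrier_c_mid in the frame of dish below 0.045 m and angle between carrier_c_mid's own z axis and vertical below 0.15 rad and linear speed of carrier_c below 0.03 m/s and contact force between carrier_c and the fingers below 0.1 N))) or ((x of carrier_b_mid in the frame of gauge between -0.0375 and -0.0285 m and z of carrier_b_mid in the frame of gauge below 0.051 m and y of carrier_b_mid in the frame of gauge between -0.006 and 0.006 m and angle between carrier_b_mid's own z axis and vertical below 0.2 rad) and ((x of carrier_a_mid in the frame of tray between -0.055 and 0.055 m and y of carrier_a_mid in the frame of tray between -0.042 and 0.042 m and z of carrier_a_mid in the frame of tray below 0.045 m and angle between carrier_a_mid's own z axis and vertical below 0.15 rad and linear speed of carrier_a below 0.03 m/s and contact force between carrier_a and the fingers below 0.1 N) or (horizontal distance between carrier_c_mid and dish below 0.06 m and z of carrier_c_mid in the frame of dish below 0.045 m and angle between carrier_c_mid's own z axis and vertical below 0.15 rad and linear speed of carrier_c below 0.03 m/s and contact force between carrier_c and the fingers below 0.1 N))) or ((x of carrier_c_mid in the frame of gauge between 0.031 and 0.072 m and z of carrier_c_mid in the frame of gauge below 0.051 m and y of carrier_c_mid in the frame of gauge between -0.006 and 0.006 m and angle between carrier_c_mid's own z axis and vertical below 0.2 rad) and ((x of carrier_a_mid in the frame of tray between -0.055 and 0.055 m and y of carrier_a_mid in the frame of tray between -0.042 and 0.042 m and z of carrier_a_mid in the frame of tray below 0.045 m and angle between carrier_a_mid's own z axis and vertical below 0.15 rad and linear speed of carrier_a below 0.03 m/s and contact force between carrier_a and the fingers below 0.1 N) or (horizontal distance between carrier_b_mid and dish below 0.06 m and z of carrier_b_mid in the frame of dish below 0.045 m and angle between carrier_b_mid's own z axis and vertical below 0.15 rad and linear speed of carrier_b below 0.03 m/s and contact force between carrier_b and the fingers below 0.1 N))))), for 0.1 s.
At the end, for the whole second after the job is handed in: Of the two carriers from the mat, a good one stands released, at rest and upright (within 0.15 rad) on the floor of the rectangular tray, each reject likewise in the round dish; the carrier on the cork pad is within 15 mm of where it was (((x of carrier_a_mid in the frame of tray between -0.055 and 0.055 m and y of carrier_a_mid in the frame of tray between -0.042 and 0.042 m and z of carrier_a_mid in the frame of tray below 0.045 m and angle between carrier_a_mid's own z axis and vertical below 0.15 rad and linear speed of carrier_a below 0.03 m/s and contact force between carrier_a and the fingers below 0.1 N) or (horizontal distance between carrier_a_mid and pad below 0.04 m and distance of carrier_a_mid from where it was at the start of the episode below 0.015 m and angle between carrier_a_mid's own z axis and vertical below 0.15 rad)) and ((horizontal distance between carrier_b_mid and dish below 0.06 m and z of carrier_b_mid in the frame of dish below 0.045 m and angle between carrier_b_mid's own z axis and vertical below 0.15 rad and linear speed of carrier_b below 0.03 m/s and contact force between carrier_b and the fingers below 0.1 N) or (horizontal distance between carrier_b_mid and pad below 0.04 m and distance of carrier_b_mid from where it was at the start of the episode below 0.015 m and angle between carrier_b_mid's own z axis and vertical below 0.15 rad)) and ((horizontal distance between carrier_c_mid and dish below 0.06 m and z of carrier_c_mid in the frame of dish below 0.045 m and angle between carrier_c_mid's own z axis and vertical below 0.15 rad and linear speed of carrier_c below 0.03 m/s and contact force between carrier_c and the fingers below 0.1 N) or (horizontal distance between carrier_c_mid and pad below 0.04 m and distance of carrier_c_mid from where it was at the start of the episode below 0.015 m and angle between carrier_c_mid's own z axis and vertical below 0.15 rad))); the robot touches nothing.
It fails at once if a carrier is forced past a step that should stop it (its centre more than 2 mm beyond the entry or the step, base between the rails) ((x of carrier_b_mid in the frame of gauge between -0.023 and 0.07 m and z of carrier_b_mid in the frame of gauge below 0.051 m and y of carrier_b_mid in the frame of gauge between -0.006 and 0.006 m) or (x of carrier_a_mid in the frame of gauge between 0.022 and 0.07 m and z of carrier_a_mid in the frame of gauge below 0.051 m and y of carrier_a_mid in the frame of gauge between -0.006 and 0.006 m)).
It fails at once if a carrier is tipped over (more than 0.7 rad) (angle between any of carrier_a_mid, carrier_b_mid, carrier_c_mid's own z axis and vertical above 0.7 rad).
It fails at once if the tube rack, the wash bottle or the jar is moved by more than 25 mm (distance of any of tube_rack, wash_bottle, jar from where it was at the start of the episode above 0.025 m).
It also fails if it takes over 72 s, if anything falls off the work surface, if the arm or the gripper's body presses on something with over 40 N, if the wrist force passes 120 N, or if a joint passes its speed limit or range.

## Working session

There is one attempt and no reset: what is moved stays moved. The work goes in short steps, Python scripts to look and compute and a tool call to move; the robot and the scene stay as the last step left them, time stands still between calls to the robot, and variables do not carry over. Pictures are saved under pics/ and viewed, about 8 in all and at most 12, crops included, and the job is handed in when it is done.

Besides the shell and the picture viewer there is one more tool, called after "Call:" as name(argument=value, ...), one argument or row to a line, values as JSON. apply_moves: Moves the arm, as the interface text tells. Its arguments: {"type":"object","properties":{"fingers":{"type":"array"},"slide":{"type":"array"},"turn":{"type":"array"},"squeeze":{"type":"number"}},"required":["fingers","slide","turn"]}

```bash
mkdir -p pics; ls; cat > h.py <<'E'
import numpy as np, cv2
from bench import robot
from scipy.spatial.transform import Rotation as R
def ray(p,uv):
    K=p["mtx"];k=p["k1"]
    d=np.array([(uv[0]-K[0,2])/K[0,0],(uv[1]-K[1,2])/K[1,1]])
    s=d.copy()
    for _ in range(20): s=d/(1+k*(s@s))
    return np.array([s[0],s[1],1.])
def T(p,s=None):
    if "cam_to_world" in p: return np.array(p["cam_to_world"])
    M=np.eye(4);M[:3,:3]=R.from_euler('xyz',s["eef_rot"]).as_matrix();M[:3,3]=s["ee_pos"]
    return M@np.array(p["mount"])
def plane(p,uv,z,s=None):
    M=T(p,s);d=M[:3,:3]@ray(p,uv);o=M[:3,3]
    return o+d*(z-o[2])/d[2]
def proj(p,X,s=None):
    c=np.linalg.inv(T(p,s))@np.append(X,1);a=c[:2]/c[2];a=a*(1+p["k1"]*(a@a))
    K=p["mtx"];return np.array([K[0,0]*a[0]+K[0,2],K[1,1]*a[1]+K[1,2]])
def save(p,n,crop=None,f=1):
    im=p["color"][...,::-1]
    if crop: x,y,w,h=crop;im=im[y:y+h,x:x+w]
    cv2.imwrite("pics/"+n,cv2.resize(im,None,fx=f,fy=f,interpolation=2))
E
python3 - <<'E'
from h import *
s=robot.sense();print({k:np.round(v,3) for k,v in s.items()})
P={n:robot.snapshot(n) for n in("scene","top")}
im=[]
for n,p in P.items():
    print(n,p["mtx"],p["k1"],np.round(T(p),3).tolist()); save(p,n+"0.png")
    for o in["carrier_a_mid","gauge","tray","dish","mat","pad","tube_rack","wash_bottle","jar"]:
        for d in robot.recognise(o,p)[:5]:
            b=d["bbox"];print(o,round(d["confidence"],2),np.round(b),np.round(plane(p,(b[0]+b[2]/2,b[1]+b[3]/2),0.0),3)[:2])
E
```

```text
pics
{'clock': np.float64(0.0), 'joints': array([ 1.113,  0.182,  1.608,  0.   ,  1.354, -0.206]), 'qd': array([-0.001,  0.002,  0.   ,  0.001, -0.003, -0.001]), 'effort': array([ 1.0000e-03, -4.4486e+01, -3.5134e+01, -0.0000e+00,  9.0000e-03,
       -0.0000e+00]), 'ee_pos': array([0.143, 0.556, 0.194]), 'eef_rot': array([-3.14, -0.  ,  2.89]), 'wrist_force': array([-0.248, -0.845, -0.053]), 'moment': array([ 0.022,  0.001, -0.006]), 'opening': np.float64(0.085)}
scene [[446.70758028   0.         321.84066322]
 [  0.         446.70758028 242.92928406]
 [  0.           0.           1.        ]] -0.053592472991931754 [[-0.789, 0.462, -0.405, 1.019], [0.615, 0.587, -0.527, 0.607], [-0.006, -0.664, -0.747, 0.854], [0.0, 0.0, 0.0, 1.0]]
carrier_a_mid 0.65 [418. 306.  16.  26.] [0.511 0.327]
gauge 0.71 [334. 210.  56.  46.] [0.453 0.043]
tray 0.96 [239. 182.  66.  49.] [ 0.581 -0.186]
dish 0.73 [370. 280.  77.  76.] [0.541 0.301]
dish 0.57 [262. 140.  51.  33.] [ 0.417 -0.344]
mat 0.56 [367. 279.  81.  77.] [0.542 0.299]
mat 0.38 [388. 274.  14.  31.] [0.51  0.226]
pad 0.6 [244. 278.  42. 
[... 367 characters left out ...]
  0.           1.        ]] 0.021213974323134564 [[-0.003, -0.994, 0.106, 0.45], [-1.0, 0.005, 0.012, 0.037], [-0.012, -0.106, -0.994, 1.483], [0.0, 0.0, 0.0, 1.0]]
carrier_a_mid 0.63 [187. 258.  17.  15.] [0.538 0.347]
gauge 0.56 [297. 268.  45.  61.] [0.458 0.051]
gauge 0.33 [516. 193.  38.  32.] [ 0.67  -0.463]
gauge 0.17 [176. 236.  87.  60.] [0.535 0.288]
tray 0.71 [390. 213.  61.  66.] [ 0.582 -0.188]
dish 0.6 [460. 284.  64.  62.] [ 0.419 -0.352]
mat 0.72 [179. 236.  84.  60.] [0.537 0.287]
pad 0.92 [301. 158.  36.  34.] [0.756 0.051]
tube_rack 0.68 [ 53. 270.  94.  48.] [0.472 0.573]
wash_bottle 0.96 [516. 194.  39.  29.] [ 0.669 -0.464]
jar 0.81 [452. 170.  24.  22.] [ 0.737 -0.297]
```

```bash
python3 - <<'E'
import cv2,numpy as np
a=cv2.imread("pics/top0.png")[140:370,40:560];a=cv2.resize(a,None,fx=1.53,fy=1.53,interpolation=2)
cv2.imwrite("pics/top0c.png",a)
E
```

```text
(no output)
```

View pics/top0c.png

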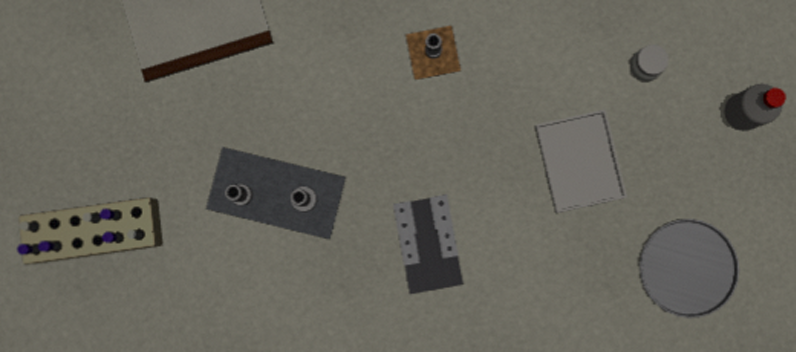

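View pics/scene0.png

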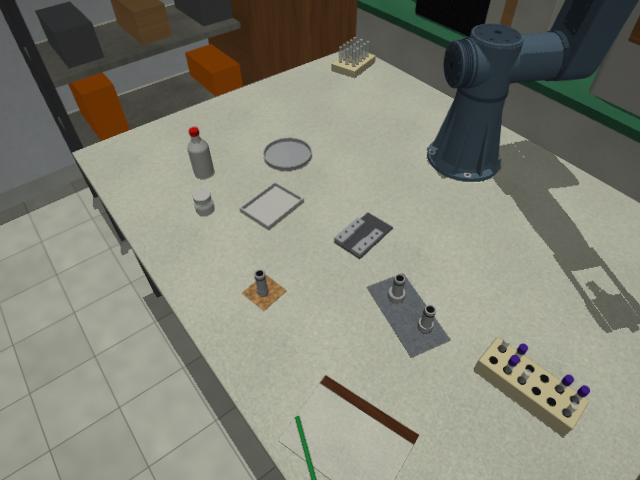

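```bash
cat >> h.py <<'E'
def go(pos,yaw=None,s=None):
    s=s or robot.sense();M=R.from_euler('xyz',s["eef_rot"])
    d=M.inv().apply(np.array(pos)-s["ee_pos"])
    out="slide %s mm"%np.round(d*1000,1)
    if yaw is not None:
        t=R.from_euler('xyz',[np.pi,0,yaw]);out+=" turn %s deg"%np.round(np.degrees((M.inv()*t).as_rotvec()),2)
    print(out)
E
python3 - <<'E'
from h import *
p=robot.snapshot("wrist");s=robot.sense();print(np.round(p["mount"],3).tolist(),p["mtx"][0,0])
C=[.525,.285,0]
for uv in((195,266),(237,270)):
  q=robot.snapshot("top");print(plane(q,uv,.04))
for y in (2.89,2.89-np.pi/2,1.7): go([.44,.17,.35],y)
E
```

```text
[[0.0, -0.958, -0.286, 0.072], [1.0, 0.0, 0.0, 0.0], [-0.0, -0.286, 0.958, -0.18], [0.0, 0.0, 0.0, 1.0]] 355.4436710544267
[0.53397503 0.33990777 0.04      ]
[0.5242874  0.24231735 0.04      ]
slide [-383.8 -300.8 -155.3] mm turn [-0.   -0.   -0.01] deg
slide [-383.8 -300.8 -155.3] mm turn [-0.    0.   89.99] deg
slide [-383.8 -300.8 -155.3] mm turn [-0.    0.   68.17] deg
```

Call:
apply_moves(
  fingers=[0.05, 0.05, 0.05, 0.05, 0.05, 0.05, 0.05, 0.05, 0.05, 0.05, 0.05, 0.05, 0.05, 0.05, 0.05, 0.05, 0.05],
  slide=[
    [-0.44, -0.285, -0.105],
    [-0.44, -0.285, -0.105],
    [-0.44, -0.285, -0.105],
    [-0.44, -0.285, -0.105],
    [-0.44, -0.285, -0.105],
    [-0.44, -0.285, -0.105],
    [-0.44, -0.285, -0.105],
    [-0.44, -0.285, -0.105],
    [-0.44, -0.285, -0.105],
    [-0.44, -0.285, -0.105],
    [-0.44, -0.285, -0.105],
    [-0.44, -0.285, -0.105],
    [-0.44, -0.285, -0.105],
    [-0.44, -0.285, -0.105],
    [-0.44, -0.285, -0.105],
    [-0.44, -0.285, -0.105],
    [-0.44, -0.285, -0.105],
  ],
  turn=[
    [0, 0, 156],
    [0, 0, 156],
    [0, 0, 156],
    [0, 0, 156],
    [0, 0, 156],
    [0, 0, 156],
    [0, 0, 156],
    [0, 0, 156],
    [0, 0, 156],
    [0, 0, 156],
    [0, 0, 156],
    [0, 0, 156],
    [0, 0, 156],
    [0, 0, 156],
    [0, 0, 156],
    [0, 0, 156],
    [0, 0, 156],
  ],
  squeeze=30,
)

```text
clock: 3.28
ee_pos: [0.4984, 0.1712, 0.2997]
eef_rot: [3.142, -0.0, 0.169]
wrist_force: [0.2, 0.2, -0.8]
opening: 0.0499
```

```bash
python3 - <<'E'
from h import *
s=robot.sense();p=robot.snapshot("wrist");save(p,"w1.png")
print(s["clock"],s["ee_pos"],s["eef_rot"],s["joints"])
for o,z in(("carrier_a_mid",.03),("gauge",.02),("mat",.003)):
    for d in robot.trace(o,p)[:4]:
        m=d["mask"];ys,xs=np.nonzero(m);print(o,round(d["confidence"],2),np.round(d["bbox"]),plane(p,(xs.mean(),ys.mean()),z,s).round(4))
        if o=="gauge":
            (c,wh,a)=cv2.minAreaRect(np.c_[xs,ys].astype(np.float32));bx=cv2.boxPoints((c,wh,a));print([plane(p,b,.006,s).round(4)[:2] for b in bx])
E
```

```text
3.275 [0.4983693  0.17122664 0.29970609] [ 3.14154506e+00 -3.22087069e-05  1.69018969e-01] [ 1.05520058e-01  2.39214854e-03  1.58961449e+00 -4.54667660e-05
  1.54955085e+00  1.50729838e+00]
carrier_a_mid 0.65 [162. 133.  45.  27.] [0.5347 0.3431 0.03  ]
carrier_a_mid 0.39 [367. 191.  69.  97.] [0.4679 0.0585 0.03  ]
gauge 0.65 [367. 189.  67. 100.] [0.4659 0.0557 0.02  ]
[array([0.3827, 0.0817]), array([0.5222, 0.1079]), array([0.535 , 0.0205]), array([ 0.3965, -0.0133])]
mat 0.58 [146.  82. 174. 132.] [0.5427 0.2913 0.003 ]
```

View pics/w1.png

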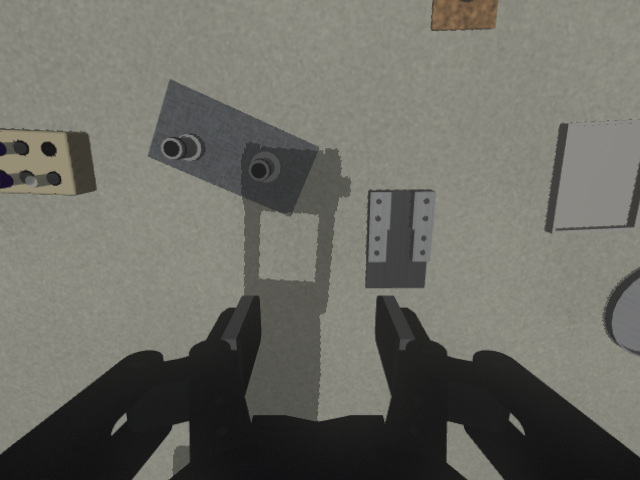

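```bash
cat >> h.py <<'E'
def unplane(p,s,z,scale,x0,x1,y0,y1):
    # orthographic rectification at height z: output col=(y1-y)*scale,row=(x1-x)*scale
    w,h=int((y1-y0)*scale),int((x1-x0)*scale)
    M=np.linalg.inv(T(p,s));c,r=np.meshgrid(np.arange(w),np.arange(h))
    X=np.stack([x1-r/scale,y1-c/scale,np.full(c.shape,z),np.ones(c.shape)],-1)@M.T
    a=X[...,:2]/X[...,2:3];a=a*(1+p["k1"]*(a**2).sum(-1,keepdims=True));K=p["mtx"]
    return cv2.remap(p["color"][...,::-1].copy(),(K[0,0]*a[...,0]+K[0,2]).astype(np.float32),(K[1,1]*a[...,1]+K[1,2]).astype(np.float32),cv2.INTER_LINEAR)
E
python3 - <<'E'
from h import *
s=robot.sense();p=robot.snapshot("wrist")
for uv in((174,148),(259,168)): print(plane(p,uv,.073,s).round(4))
a=unplane(p,s,.073,2000,.46,.60,.2,.4);b=unplane(p,s,.021,2000,.46,.60,.2,.4)
cv2.imwrite("pics/rect1.png",np.vstack([a,b]))
E
```

```text
[0.5356 0.338  0.073 ]
[0.53   0.2433 0.073 ]
```

View pics/rect1.png

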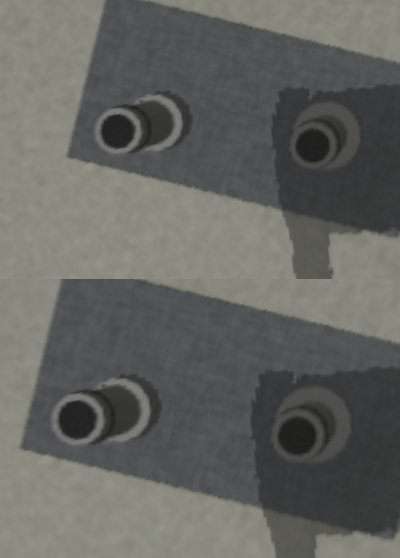

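```bash
python3 - <<'E'
from h import *
go([.528,.243,.09]);go([.528,.243,.027])
E
```

```text
slide [ 41.2 -65.8 209.7] mm
slide [ 41.2 -65.8 272.7] mm
```

Call:
apply_moves(
  fingers=[0.05, 0.05, 0.05, 0.05, 0.05, 0.05, 0.05, 0.05, 0.05, 0, 0, 0, 0, 0, 0, 0],
  slide=[
    [0.041, -0.066, 0.05],
    [0.041, -0.066, 0.1],
    [0.041, -0.066, 0.15],
    [0.041, -0.066, 0.19],
    [0.041, -0.066, 0.21],
    [0.041, -0.066, 0.235],
    [0.041, -0.066, 0.26],
    [0.041, -0.066, 0.273],
    [0.041, -0.066, 0.273],
    [0.041, -0.066, 0.273],
    [0.041, -0.066, 0.273],
    [0.041, -0.066, 0.273],
    [0.041, -0.066, 0.273],
    [0.041, -0.066, 0.273],
    [0.041, -0.066, 0.25],
    [0.041, -0.066, 0.23],
  ],
  turn=[
    [0, 0, 0],
    [0, 0, 0],
    [0, 0, 0],
    [0, 0, 0],
    [0, 0, 0],
    [0, 0, 0],
    [0, 0, 0],
    [0, 0, 0],
    [0, 0, 0],
    [0, 0, 0],
    [0, 0, 0],
    [0, 0, 0],
    [0, 0, 0],
    [0, 0, 0],
    [0, 0, 0],
    [0, 0, 0],
  ],
  squeeze=30,
)

```text
clock: 5.52
ee_pos: [0.5274, 0.243, 0.07]
eef_rot: [3.141, 0.001, 0.168]
wrist_force: [-0.2, 0.7, -1.1]
opening: 0.022
```

```bash
python3 - <<'E'
from h import *
s=robot.sense();print(s["opening"],s["ee_pos"],s["wrist_force"])
go([.40,.041,.12])
E
```

```text
0.021985440085874674 [0.52740318 0.24302399 0.06998773] [-0.16654676  0.70512848 -1.14336   ]
slide [-159.4  177.9  -49.9] mm
```

Call:
apply_moves(
  fingers=[0, 0, 0, 0, 0, 0, 0, 0],
  slide=[
    [-0.03, 0.035, -0.05],
    [-0.06, 0.07, -0.05],
    [-0.1, 0.12, -0.05],
    [-0.13, 0.15, -0.05],
    [-0.16, 0.178, -0.05],
    [-0.16, 0.178, -0.05],
    [-0.16, 0.178, -0.05],
    [-0.16, 0.178, -0.05],
  ],
  turn=[
    [0, 0, 0],
    [0, 0, 0],
    [0, 0, 0],
    [0, 0, 0],
    [0, 0, 0],
    [0, 0, 0],
    [0, 0, 0],
    [0, 0, 0],
  ],
)

```text
clock: 6.52
ee_pos: [0.3999, 0.0414, 0.1202]
eef_rot: [3.142, 0.0, 0.169]
wrist_force: [0.0, 0.4, 0.1]
opening: 0.022
```

```bash
python3 - <<'E'
from h import *
s=robot.sense();p=robot.snapshot("wrist")
print(s["ee_pos"],s["eef_rot"])
a=unplane(p,s,.02,3000,.36,.56,-.04,.13)
cv2.imwrite("pics/rect2.png",a)
cv2.imwrite("pics/raw2.png",p["color"][...,::-1])
E
```

```text
[0.39989501 0.04141048 0.12021719] [3.14152301e+00 4.97849165e-04 1.68690320e-01]
```

View pics/rect2.png

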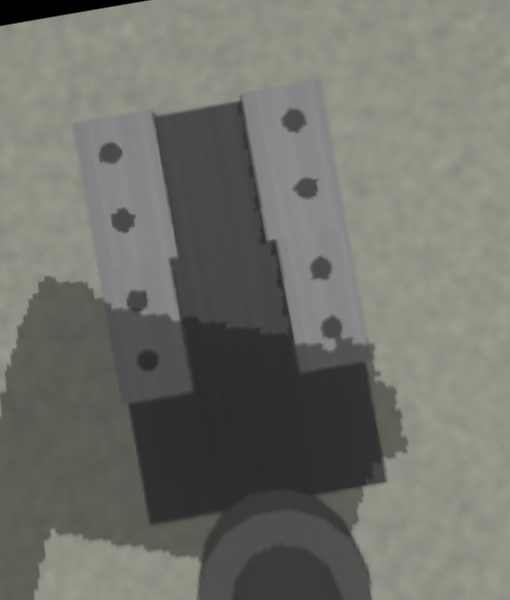

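Call:
apply_moves(
  fingers=[0, 0, 0, 0, 0, 0],
  slide=[
    [0.01, -0.001, 0.02],
    [0.01, -0.001, 0.04],
    [0.01, -0.001, 0.06],
    [0.01, -0.001, 0.075],
    [0.01, -0.001, 0.083],
    [0.01, -0.001, 0.083],
  ],
  turn=[
    [0, 0, 0],
    [0, 0, 0],
    [0, 0, 0],
    [0, 0, 0],
    [0, 0, 0],
    [0, 0, 0],
  ],
)

```text
clock: 7.32
ee_pos: [0.4091, 0.0445, 0.0367]
eef_rot: [-3.141, 0.002, 0.17]
wrist_force: [0.5, 0.1, -0.5]
opening: 0.0221
```

```bash
python3 - <<'E'
from h import *
s=robot.sense();p=robot.snapshot("wrist")
print(s["ee_pos"],s["eef_rot"],s["wrist_force"])
a=unplane(p,s,.02,4000,.36,.48,-.02,.12);b=unplane(p,s,.030,4000,.36,.48,-.02,.12)
o=np.hstack([a[:,40:440],b[:,40:440]])
o=cv2.convertScaleAbs(o,alpha=1.5,beta=15)
cv2.imwrite("pics/rect3.png",o)
E
```

```text
[0.40912893 0.04451843 0.036708  ] [-3.14112721e+00  2.02144496e-03  1.69695502e-01] [ 0.52016482  0.14620837 -0.48566469]
```

View pics/rect3.png

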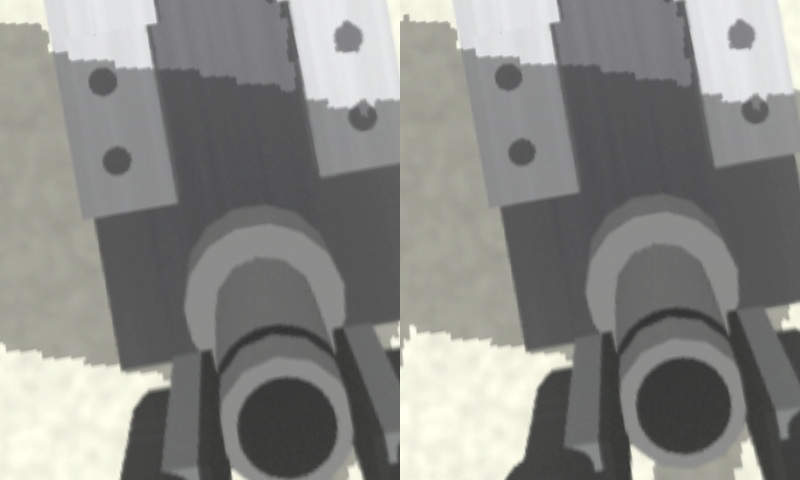

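Call:
apply_moves(
  fingers=[0, 0, 0, 0, 0, 0, 0, 0, 0],
  slide=[
    [0, 0.0006, 0.004],
    [0, 0.0006, 0.0065],
    [0.004, 0.0006, 0.0065],
    [0.008, 0.0006, 0.0065],
    [0.012, 0.0006, 0.0065],
    [0.014, 0.0006, 0.0065],
    [0.016, 0.0006, 0.0065],
    [0.018, 0.0006, 0.0065],
    [0.018, 0.0006, 0.0065],
  ],
  turn=[
    [0, 0, 0],
    [0, 0, 0],
    [0, 0, 0],
    [0, 0, 0],
    [0, 0, 0],
    [0, 0, 0],
    [0, 0, 0],
    [0, 0, 0],
    [0, 0, 0],
  ],
)

```text
clock: 8.5
ee_pos: [0.4282, 0.0466, 0.0318]
eef_rot: [3.141, 0.0, 0.17]
wrist_force: [-2.7, -0.4, 9.7]
opening: 0.0219
```

```bash
python3 - <<'E'
from h import *
s=robot.sense();p=robot.snapshot("wrist")
print(s["ee_pos"],s["eef_rot"],s["wrist_force"],s["moment"])
d=s["ee_pos"][:2]-np.array([.457,.052]);c,q=np.cos(.17),np.sin(.17);print("gauge xy",d@[c,q],d@[-q,c])
b=unplane(p,s,.022,4000,.36,.48,-.02,.12)
cv2.imwrite("pics/rect4.png",cv2.convertScaleAbs(b[:,40:440],alpha=1.5,beta=15))
E
```

```text
[0.42820585 0.04657576 0.03176253] [3.14112446e+00 5.57228452e-05 1.69576202e-01] [-2.69315663 -0.35660216  9.72996624] [-0.06528699  0.66094685 -0.02008288]
gauge xy -0.029296756903214392 -0.0004745825910468253
```

View pics/rect4.png

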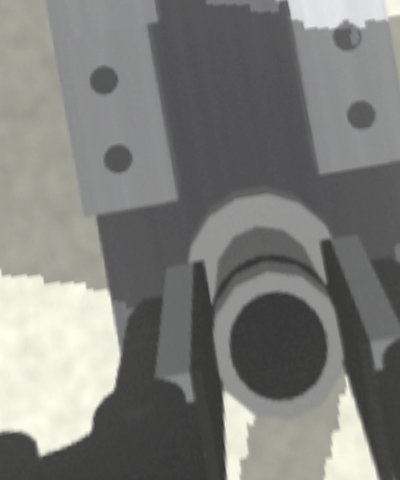

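Call:
apply_moves(
  fingers=[0.026, 0.03, 0.035, 0.04, 0.045, 0.045],
  slide=[
    [0, 0, -0.001],
    [0, 0, -0.001],
    [0, 0, -0.001],
    [0, 0, -0.001],
    [0, 0, -0.001],
    [0, 0, -0.001],
  ],
  turn=[
    [0, 0, 0],
    [0, 0, 0],
    [0, 0, 0],
    [0, 0, 0],
    [0, 0, 0],
    [0, 0, 0],
  ],
)

```text
clock: 9.3
ee_pos: [0.4281, 0.0466, 0.0327]
eef_rot: [3.141, 0.0, 0.17]
wrist_force: [-1.3, -0.1, 0.1]
opening: 0.0451
```

```bash
python3 - <<'E'
from h import *
s=robot.sense();p=robot.snapshot("wrist")
print(s["ee_pos"],s["eef_rot"],s["wrist_force"],s["opening"])
b=unplane(p,s,.024,4000,.36,.48,-.02,.12);a=unplane(p,s,.076,4000,.36,.48,-.02,.12)
cv2.imwrite("pics/rect5.png",cv2.convertScaleAbs(np.hstack([b[:,40:440],a[:,40:440]]),alpha=1.5,beta=15))
E
```

```text
[0.42808563 0.0465903  0.03269754] [3.14116269e+00 2.02743926e-04 1.69602502e-01] [-1.29283087 -0.12450989  0.09621293] 0.04514286136118921
```

View pics/rect5.png

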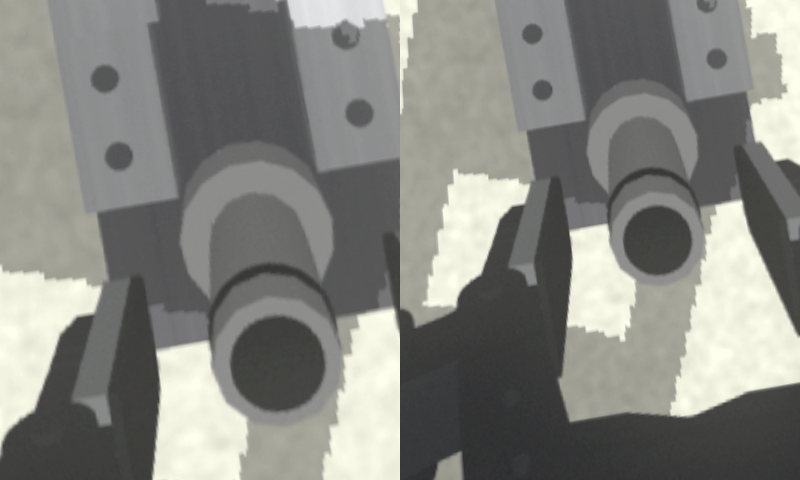

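Call:
apply_moves(
  fingers=[0.045, 0.045, 0, 0, 0, 0, 0, 0, 0, 0, 0],
  slide=[
    [-0.0075, -0.0006, 0],
    [-0.0075, -0.0006, 0],
    [-0.0075, -0.0006, 0],
    [-0.0075, -0.0006, 0],
    [-0.0075, -0.0006, 0],
    [-0.0075, -0.0006, -0.0006],
    [-0.0055, -0.0006, -0.0006],
    [-0.0035, -0.0006, -0.0006],
    [-0.002, -0.0006, -0.0006],
    [-0.001, -0.0006, -0.0006],
    [-0.001, -0.0006, -0.0006],
  ],
  turn=[
    [0, 0, 0],
    [0, 0, 0],
    [0, 0, 0],
    [0, 0, 0],
    [0, 0, 0],
    [0, 0, 0],
    [0, 0, 0],
    [0, 0, 0],
    [0, 0, 0],
    [0, 0, 0],
    [0, 0, 0],
  ],
  squeeze=80,
)

```text
clock: 10.72
ee_pos: [0.4273, 0.047, 0.0344]
eef_rot: [3.141, 0.0, 0.17]
wrist_force: [-6.4, 0.9, 14.5]
opening: 0.0194
```

```bash
python3 - <<'E'
from h import *
s=robot.sense();p=robot.snapshot("wrist")
print(s["ee_pos"],s["eef_rot"],s["wrist_force"],s["opening"],s["moment"])
b=unplane(p,s,.024,4000,.36,.48,-.02,.12);a=unplane(p,s,.076,4000,.36,.48,-.02,.12)
cv2.imwrite("pics/rect6.png",cv2.convertScaleAbs(np.hstack([b[:,40:440],a[:,40:440]]),alpha=1.5,beta=15))
E
```

```text
[0.42734179 0.04700591 0.0343695 ] [3.14108419e+00 3.90166497e-04 1.69915863e-01] [-6.42777972  0.92466279 14.54516002] 0.019433722881996903 [0.10763907 1.12302756 0.01375105]
```

View pics/rect6.png

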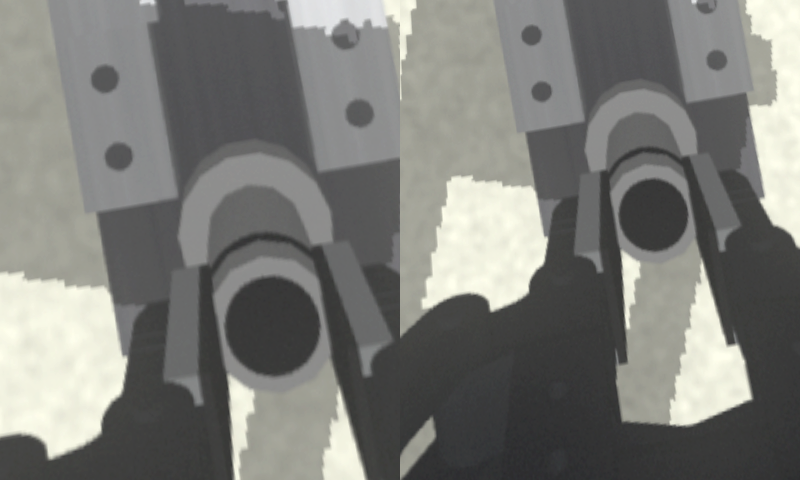

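Call:
apply_moves(
  fingers=[0, 0, 0, 0, 0, 0, 0],
  slide=[
    [0, 0, -0.001],
    [0, 0, -0.001],
    [0.0015, 0, -0.001],
    [0.003, 0, -0.001],
    [0.004, 0, -0.001],
    [0.005, 0, -0.001],
    [0.005, 0, -0.001],
  ],
  turn=[
    [0, 0, 0],
    [0, 0, 0],
    [0, 0, 0],
    [0, 0, 0],
    [0, 0, 0],
    [0, 0, 0],
    [0, 0, 0],
  ],
)

```text
clock: 11.65
ee_pos: [0.4319, 0.0479, 0.0351]
eef_rot: [3.141, 0.001, 0.17]
wrist_force: [-3.7, -1.7, 0.5]
opening: 0.0192
```

```bash
python3 - <<'E'
from h import *
s=robot.sense();p=robot.snapshot("wrist")
print(s["ee_pos"],s["wrist_force"],s["opening"],s["moment"])
b=unplane(p,s,.024,4000,.36,.48,-.02,.12);a=unplane(p,s,.076,4000,.36,.48,-.02,.12)
cv2.imwrite("pics/rect7.png",cv2.convertScaleAbs(np.hstack([b[:,40:440],a[:,40:440]]),alpha=1.5,beta=15))
E
```

```text
[0.43187988 0.04785217 0.03514851] [-3.67858191 -1.71790004  0.52684018] 0.019189770838625823 [-0.42940744  0.62936918  0.03012562]
```

View pics/rect7.png

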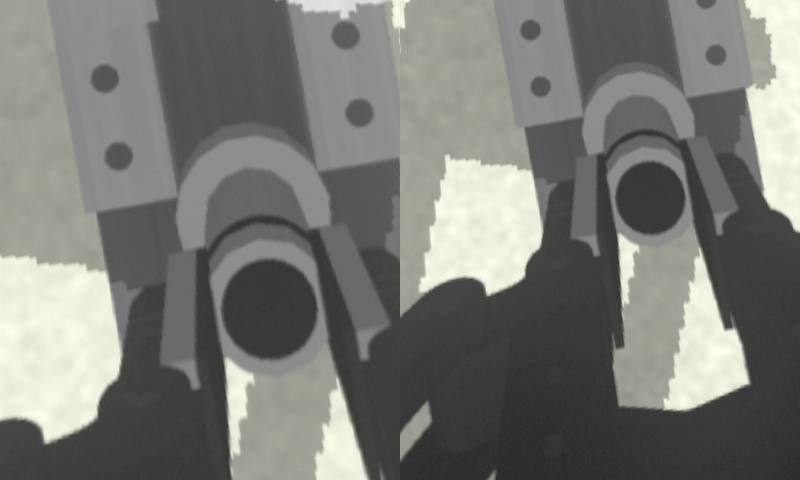

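Call:
apply_moves(
  fingers=[0, 0, 0],
  slide=[
    [0.0012, 0, 0],
    [0.0012, 0, 0],
    [0.0012, 0, 0],
  ],
  turn=[
    [0, 0, 0],
    [0, 0, 0],
    [0, 0, 0],
  ],
)

```text
clock: 12.08
ee_pos: [0.4329, 0.0481, 0.0351]
eef_rot: [3.141, 0.001, 0.17]
wrist_force: [-2.6, -2.8, -0.3]
opening: 0.0192
```

```bash
cat >> h.py <<'E'
def vis(p,s,z,D,x,y,rng=.012):
    # fit visible base-top front arc: score edges on circle of diameter D..., returns best (x,y,D)
    sc=4000;x0,y0=x-.04,y-.04
    g=cv2.cvtColor(unplane(p,s,z,sc,x0,x0+.08,y0,y0+.08),cv2.COLOR_BGR2GRAY).astype(np.float32);g=cv2.GaussianBlur(g,(0,0),1.5)
    gx,gy=cv2.Sobel(g,5,1,0),cv2.Sobel(g,5,0,1);t=np.radians(np.arange(10,171,2));best=[]
    for d in np.atleast_1d(D):
      r=d/2*sc
      for cx in np.arange(160-rng*sc,160+rng*sc+1):
        for cy in np.arange(160-rng*sc,160+rng*sc+1):
          u=np.clip((cx+r*np.cos(t)).astype(int),0,319);v=np.clip((cy-r*np.sin(t)).astype(int),0,319)
          best.append((np.median(-(gx[v,u]*np.cos(t)-gy[v,u]*np.sin(t))),d,cx,cy))
    b=max(best);return b[0],b[1],x0+.08-b[3]/sc,y0+.08-b[2]/sc
E
python3 - <<'E'
from h import *
s=robot.sense();p=robot.snapshot("wrist")
print(s["ee_pos"],s["wrist_force"],s["moment"])
print(vis(p,s,.024,[.028,.03,.033,.036,.038],.427,.047,.006))
t=robot.snapshot("top")
for n,h in(("dish",.016),("tray",.016)):
  for d in robot.trace(n,t)[:1]:
    c=np.float32(np.argwhere(d["mask"])[:,::-1]);print(n,d["confidence"],plane(t,c.mean(0),.008),cv2.minAreaRect(c))
    b=d["bbox"];print([plane(t,q,.008)[:2].round(3) for q in((b[0],b[1]),(b[0]+b[2],b[1]+b[3]))])
E
```

```text
[0.43292759 0.04806052 0.03509441] [-2.59265788 -2.83383512 -0.30298283] [-0.44745279  0.7553916   0.02746992]
(np.float64(37.449597306709435), np.float64(0.038), np.float64(0.42700000000000005), np.float64(0.04674999999999999))
dish 0.66 [ 0.41881263 -0.34745421  0.008     ] ((490.5000305175781, 315.0), (64.34671020507812, 62.93250274658203), 45.0)
[array([ 0.493, -0.278]), array([ 0.344, -0.42 ])]
```

```bash
python3 - <<'E'
from h import *
go([.42,-.37,.12]);go([.42,-.37,.033])
E
```

```text
slide [-83.6 409.9 -84.6] mm
slide [-83.5 409.8   2.4] mm
```

Call:
apply_moves(
  fingers=[0, 0, 0, 0, 0, 0, 0, 0, 0, 0, 0, 0, 0, 0, 0.024, 0.03, 0.036, 0.042, 0.05],
  slide=[
    [-0.005, 0, -0.03],
    [-0.01, 0.005, -0.07],
    [-0.02, 0.05, -0.085],
    [-0.03, 0.1, -0.085],
    [-0.04, 0.16, -0.085],
    [-0.05, 0.22, -0.085],
    [-0.065, 0.28, -0.085],
    [-0.075, 0.34, -0.085],
    [-0.084, 0.39, -0.085],
    [-0.084, 0.41, -0.07],
    [-0.084, 0.41, -0.04],
    [-0.084, 0.41, -0.015],
    [-0.084, 0.41, 0.0],
    [-0.084, 0.41, 0.002],
    [-0.084, 0.41, 0.002],
    [-0.084, 0.41, 0.001],
    [-0.084, 0.41, 0.0],
    [-0.084, 0.41, 0.0],
    [-0.084, 0.41, 0.0],
  ],
  turn=[
    [0, 0, 0],
    [0, 0, 0],
    [0, 0, 0],
    [0, 0, 0],
    [0, 0, 0],
    [0, 0, 0],
    [0, 0, 0],
    [0, 0, 0],
    [0, 0, 0],
    [0, 0, 0],
    [0, 0, 0],
    [0, 0, 0],
    [0, 0, 0],
    [0, 0, 0],
    [0, 0, 0],
    [0, 0, 0],
    [0, 0, 0],
    [0, 0, 0],
    [0, 0, 0],
  ],
  squeeze=30,
)

```text
clock: 14.65
ee_pos: [0.4196, -0.3703, 0.0356]
eef_rot: [3.141, 0.001, 0.17]
wrist_force: [0.3, 0.0, -0.1]
opening: 0.0499
```

```bash
python3 - <<'E'
from h import *
s=robot.sense();p=robot.snapshot("wrist")
print(s["ee_pos"],s["wrist_force"],s["opening"])
print(vis(p,s,.022,[.038],.415,-.37,.008))
go([.42,-.37,.13]);go([.535,.3405,.13]);go([.535,.3405,.029])
E
```

```text
[ 0.41962112 -0.37031108  0.03558362] [ 0.33864061  0.02278649 -0.05987201] 0.049939848093195294
(np.float64(28.798457699887983), np.float64(0.038), np.float64(0.42000000000000004), np.float64(-0.37099999999999994))
slide [  0.4  -0.2 -94.5] mm
slide [ 233.9 -681.   -95.2] mm
slide [ 234.  -681.     5.8] mm
```

Call:
apply_moves(
  fingers=[0.05, 0.05, 0.05, 0.05, 0.05, 0.05, 0.05, 0.05, 0.05, 0.05, 0.05, 0.05, 0.05, 0.05, 0.05, 0.05, 0.05],
  slide=[
    [0, 0, -0.05],
    [0, 0, -0.09],
    [0.02, -0.05, -0.095],
    [0.04, -0.11, -0.095],
    [0.06, -0.17, -0.095],
    [0.08, -0.23, -0.095],
    [0.1, -0.29, -0.095],
    [0.12, -0.35, -0.095],
    [0.14, -0.41, -0.095],
    [0.16, -0.47, -0.095],
    [0.18, -0.53, -0.095],
    [0.2, -0.59, -0.095],
    [0.22, -0.64, -0.095],
    [0.234, -0.681, -0.095],
    [0.234, -0.681, -0.095],
    [0.234, -0.681, -0.095],
    [0.234, -0.681, -0.095],
  ],
  turn=[
    [0, 0, 0],
    [0, 0, 0],
    [0, 0, 0],
    [0, 0, 0],
    [0, 0, 0],
    [0, 0, 0],
    [0, 0, 0],
    [0, 0, 0],
    [0, 0, 0],
    [0, 0, 0],
    [0, 0, 0],
    [0, 0, 0],
    [0, 0, 0],
    [0, 0, 0],
    [0, 0, 0],
    [0, 0, 0],
    [0, 0, 0],
  ],
)

```text
clock: 16.82
ee_pos: [0.5351, 0.3394, 0.1298]
eef_rot: [3.141, 0.002, 0.169]
wrist_force: [0.8, -0.7, -0.5]
opening: 0.0501
```

```bash
python3 - <<'E'
from h import *
s=robot.sense();p=robot.snapshot("wrist")
print(s["ee_pos"],s["wrist_force"],s["opening"])
v=vis(p,s,.021,[.027,.029,.031,.032,.033,.034,.035,.036,.038],.535,.34,.006);print(v)
go([v[2],v[3],.0295])
E
```

```text
[0.53509489 0.33935625 0.12976103] [ 0.76958563 -0.69675805 -0.47368227] 0.05006579797918103
(np.float64(27.301450772879477), np.float64(0.032), np.float64(0.5347500000000001), np.float64(0.34075000000000005))
slide [-1.000e-01 -1.500e+00  1.004e+02] mm
```

Call:
apply_moves(
  fingers=[0.05, 0.05, 0.05, 0.05, 0.05, 0, 0, 0, 0, 0, 0],
  slide=[
    [0, -0.0015, 0.04],
    [0, -0.0015, 0.07],
    [0, -0.0015, 0.09],
    [0, -0.0015, 0.1],
    [0, -0.0015, 0.1],
    [0, -0.0015, 0.1],
    [0, -0.0015, 0.1],
    [0, -0.0015, 0.1],
    [0, -0.0015, 0.1],
    [0, -0.0015, 0.08],
    [0, -0.0015, 0.05],
  ],
  turn=[
    [0, 0, 0],
    [0, 0, 0],
    [0, 0, 0],
    [0, 0, 0],
    [0, 0, 0],
    [0, 0, 0],
    [0, 0, 0],
    [0, 0, 0],
    [0, 0, 0],
    [0, 0, 0],
    [0, 0, 0],
  ],
  squeeze=50,
)

```text
clock: 18.25
ee_pos: [0.534, 0.3405, 0.0803]
eef_rot: [3.14, 0.004, 0.169]
wrist_force: [0.2, -0.4, -0.3]
opening: 0.0204
```

```bash
python3 - <<'E'
from h import *
s=robot.sense();print(s["ee_pos"],s["wrist_force"],s["opening"])
c,q=np.cos(.17),np.sin(.17);f=lambda x:[.457+x*c,.052+x*q]
go(f(-.050)+[.12],.17);go(f(-.050)+[.042],.17)
E
```

```text
[0.53399523 0.34049757 0.08030043] [ 0.17825591 -0.39203179 -0.27873629] 0.02042840143375711
slide [-174.4  271.6  -38.8] mm turn [ 0.06  0.2  -0.08] deg
slide [-174.2  271.5   39.2] mm turn [ 0.06  0.2  -0.08] deg
```

Call:
apply_moves(
  fingers=[0, 0, 0, 0, 0, 0, 0, 0, 0, 0, 0, 0],
  slide=[
    [-0.03, 0.045, -0.035],
    [-0.06, 0.09, -0.039],
    [-0.09, 0.14, -0.039],
    [-0.12, 0.19, -0.039],
    [-0.15, 0.23, -0.039],
    [-0.17, 0.26, -0.039],
    [-0.174, 0.2715, -0.02],
    [-0.174, 0.2715, 0.01],
    [-0.174, 0.2715, 0.03],
    [-0.174, 0.2715, 0.042],
    [-0.174, 0.2715, 0.042],
    [-0.174, 0.2715, 0.042],
  ],
  turn=[
    [0, 0, 0],
    [0, 0, 0],
    [0, 0, 0],
    [0, 0, 0],
    [0, 0, 0],
    [0, 0, 0],
    [0, 0, 0],
    [0, 0, 0],
    [0, 0, 0],
    [0, 0, 0],
    [0, 0, 0],
    [0, 0, 0],
  ],
)

```text
clock: 19.75
ee_pos: [0.4087, 0.0436, 0.0401]
eef_rot: [3.14, 0.002, 0.169]
wrist_force: [1.1, -0.1, -1.0]
opening: 0.0206
```

```bash
python3 - <<'E'
from h import *
s=robot.sense();p=robot.snapshot("wrist")
print(s["ee_pos"],s["eef_rot"],s["wrist_force"],s["opening"])
d=s["ee_pos"][:2]-np.array([.457,.052]);c,q=np.cos(.17),np.sin(.17);print("gauge xy",d@[c,q],d@[-q,c])
z=s["ee_pos"][2]-.0275+.018
v=vis(p,s,z,[.03,.031,.032,.033,.034,.035,.036],*s["ee_pos"][:2],.005);print(v)
d=np.array(v[2:])-np.array([.457,.052]);print("gauge xy",d@[c,q],d@[-q,c])
np.save("p2.npy",p["color"])
b=unplane(p,s,z,4000,.36,.48,-.02,.12);a=unplane(p,s,.02,4000,.36,.48,-.02,.12)
cv2.imwrite("pics/rect8.png",cv2.convertScaleAbs(np.hstack([b[:,40:440],a[:,40:440]]),alpha=1.5,beta=15))
E
```

```text
[0.40866349 0.04355286 0.04011111] [3.13997447e+00 2.12894146e-03 1.68776449e-01] [ 1.05334371 -0.12001313 -1.0145868 ] 0.020624766555128696
gauge xy -0.049068837049272875 -0.00014768914921814834
(np.float64(33.4359010002192), np.float64(0.032), np.float64(0.4076634880714657), np.float64(0.04330285870631113))
gauge xy -0.05009671740344913 -0.00022490299187855127
```

View pics/rect8.png

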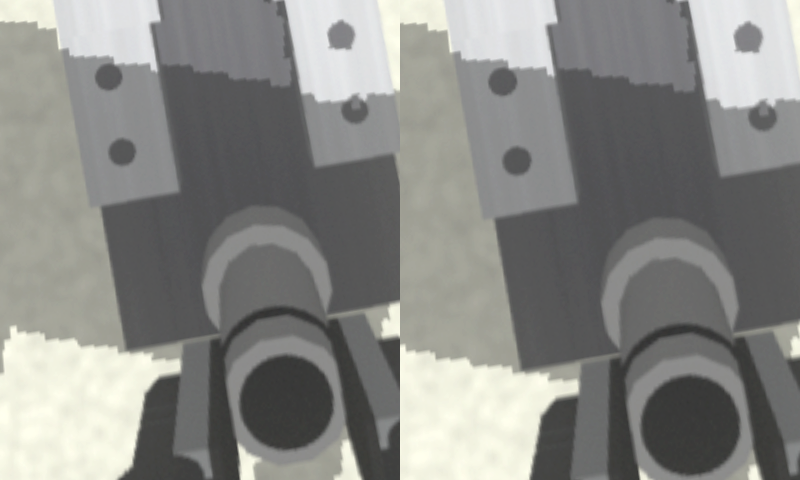

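Call:
apply_moves(
  fingers=[0, 0, 0, 0, 0, 0, 0, 0, 0, 0],
  slide=[
    [0, 0, 0.004],
    [0, 0, 0.0055],
    [0.005, 0, 0.0055],
    [0.011, 0, 0.0055],
    [0.017, 0, 0.0055],
    [0.023, 0, 0.0055],
    [0.029, 0, 0.0055],
    [0.035, 0, 0.0055],
    [0.04, 0, 0.0055],
    [0.04, 0, 0.0055],
  ],
  turn=[
    [0, 0, 0],
    [0, 0, 0],
    [0, 0, 0],
    [0, 0, 0],
    [0, 0, 0],
    [0, 0, 0],
    [0, 0, 0],
    [0, 0, 0],
    [0, 0, 0],
    [0, 0, 0],
  ],
)

```text
clock: 21.05
ee_pos: [0.4487, 0.0503, 0.0347]
eef_rot: [3.14, 0.001, 0.169]
wrist_force: [-2.4, -0.8, 4.5]
opening: 0.0208
```

```bash
cat > g.py <<'E'
from h import *
s=robot.sense();p=robot.snapshot("wrist")
print(s["ee_pos"],s["wrist_force"],s["moment"],s["opening"])
c,q=np.cos(.17),np.sin(.17)
def G(w): d=np.array(w)-np.array([.457,.052]);return np.round([d@[c,q]*1000,d@[-q,c]*1000],2)
print("tcp gauge",G(s["ee_pos"][:2]))
for z in(.024,.0255):
  v=vis(p,s,z,[.032,.038],*s["ee_pos"][:2],.008);print(z,v,"base gauge",G(v[2:]))
E
python3 g.py
```

```text
[0.44873258 0.05025118 0.03465541] [-2.39400776 -0.84717192  4.48319701] [-0.10398305  0.4952337   0.01482356] 0.02080222606660947
tcp gauge [-8.44 -0.32]
0.024 (np.float64(0.45276667892015837), np.float64(0.038), np.float64(0.4449825794187786), np.float64(0.05725117786555978)) base gauge [-10.96   7.21]
0.0255 (np.float64(0.4028827372530819), np.float64(0.038), np.float64(0.4454825794187786), np.float64(0.05750117786555978)) base gauge [-10.42   7.37]
```

```bash
cat >> g.py <<'E'
v=vis(p,s,.024,[.032],*s["ee_pos"][:2]-np.array([.006,0]),.015);print(v,G(v[2:]))
v=vis(p,s,.076,[.024],*s["ee_pos"][:2],.015);print("rim",v,G(v[2:]))
E
python3 g.py; python3 - <<'E'
from h import *
s=robot.sense();p=robot.snapshot("wrist")
b=unplane(p,s,.024,4000,.38,.50,-.02,.12);a=unplane(p,s,.076,4000,.38,.50,-.02,.12)
cv2.imwrite("pics/rect9.png",cv2.convertScaleAbs(np.hstack([b[:,40:440],a[:,40:440]]),alpha=1.5,beta=15))
E
```

```text
[0.44853159 0.05023946 0.03462514] [-0.90857992  0.67990117  4.06025978] [-0.18379429  0.46370352  0.03206704] 0.020309113501239612
tcp gauge [-8.64 -0.3 ]
0.024 (np.float64(0.5338152406547877), np.float64(0.032), np.float64(0.44228159265434985), np.float64(0.0572394576759061)) base gauge [-13.62   7.65]
0.0255 (np.float64(0.5204303907541195), np.float64(0.032), np.float64(0.4405315926543499), np.float64(0.0562394576759061)) base gauge [-15.51   6.96]
(np.float64(47.48776947582825), np.float64(0.032), np.float64(0.42903159265434987), np.float64(0.04673945767590611)) [-28.46  -0.45]
rim (np.float64(56.139121338646305), np.float64(0.024), np.float64(0.4540315926543499), np.float64(0.051239457675906104)) [-3.05 -0.25]
```

View pics/rect9.png

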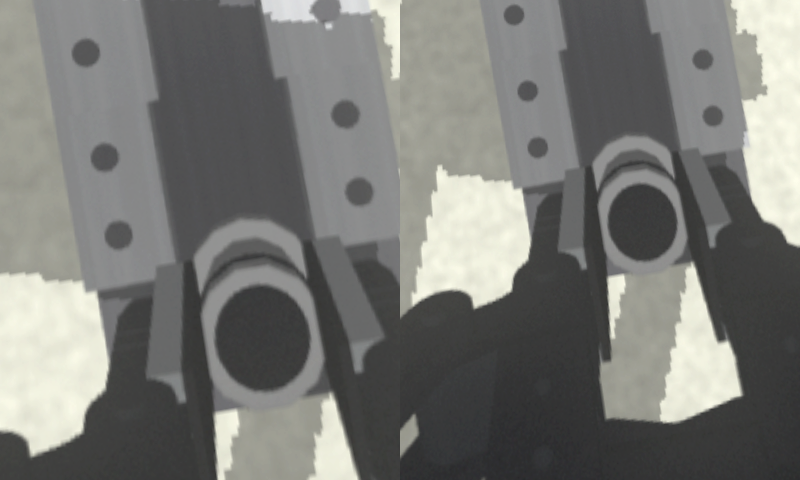

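Call:
apply_moves(
  fingers=[0, 0, 0, 0, 0, 0.023, 0.026, 0.03, 0.034, 0.04, 0.05, 0.05],
  slide=[
    [0, 0, -0.0015],
    [-0.002, 0, -0.002],
    [-0.005, 0, -0.002],
    [-0.008, 0, -0.0018],
    [-0.008, 0, -0.0018],
    [-0.008, 0, -0.0018],
    [-0.008, 0, -0.0018],
    [-0.008, 0, -0.0018],
    [-0.008, 0, -0.0018],
    [-0.008, 0, -0.0018],
    [-0.008, 0, -0.0018],
    [-0.008, 0, -0.0018],
  ],
  turn=[
    [0, 0, 0],
    [0, 5, 0],
    [0, 10, 0],
    [0, 16, 0],
    [0, 16, 0],
    [0, 16, 0],
    [0, 16, 0],
    [0, 16, 0],
    [0, 16, 0],
    [0, 16, 0],
    [0, 16, 0],
    [0, 16, 0],
  ],
  squeeze=30,
)

```text
clock: 22.7
ee_pos: [0.4405, 0.0488, 0.0365]
eef_rot: [3.14, -0.278, 0.169]
wrist_force: [-0.2, -0.3, 0.1]
opening: 0.0502
```

```bash
cat > g.py <<'E'
from h import *
import sys
s=robot.sense();p=robot.snapshot("wrist")
print(s["clock"],s["ee_pos"],s["eef_rot"],s["wrist_force"],s["opening"])
c,q=np.cos(.17),np.sin(.17)
def G(w): d=np.array(w)-np.array([.457,.052]);return np.round([d@[c,q]*1000,d@[-q,c]*1000],2)
def W(gx,gy=0): return [.457+gx*c-gy*q,.052+gx*q+gy*c]
print("tcp gauge",G(s["ee_pos"][:2]))
x=float(sys.argv[1])
for n,z,D in(("base",.024,[.032]),("rim",.076,[.024])):
  v=vis(p,s,z,D,*W(x),.016);print(n,round(v[0],1),"gauge",G(v[2:]))
E
python3 g.py -.03
```

```text
22.7 [0.44049308 0.04882732 0.03650061] [ 3.13960229 -0.27775587  0.16935657] [-0.18293291 -0.25304456  0.14223499] 0.050247046811053055
tcp gauge [-16.81  -0.33]
base 104.7 gauge [-26.3   -0.63]
rim 120.6 gauge [-26.8   -0.55]
```

```bash
python3 - <<'E'
from h import *
c,q=np.cos(.17),np.sin(.17);W=lambda a,b:[.457+a*c-b*q,.052+a*q+b*c]
s=robot.sense()
go(list(s["ee_pos"][:2])+[.125]);go(W(-.0265,-.0006)+[.125],1.741)
E
```

```text
slide [ 24.3   0.2 -85.1] mm
slide [ 14.9   0.5 -87.8] mm turn [ 12.59 -12.4  -89.43] deg
```

Call:
apply_moves(
  fingers=[0.05, 0.05, 0.05, 0.05, 0.05, 0.05, 0.05, 0.05, 0.05, 0.05, 0.05, 0.05, 0.05, 0.05],
  slide=[
    [0.012, 0, -0.042],
    [0.0243, 0.0002, -0.085],
    [0.0243, 0.0002, -0.085],
    [0.0149, 0.0005, -0.0878],
    [0.0149, 0.0005, -0.0878],
    [0.0149, 0.0005, -0.0878],
    [0.0149, 0.0005, -0.0878],
    [0.0149, 0.0005, -0.0878],
    [0.0149, 0.0005, -0.0878],
    [0.0149, 0.0005, -0.0878],
    [0.0149, 0.0005, -0.0878],
    [0.0149, 0.0005, -0.0878],
    [0.0149, 0.0005, -0.0878],
    [0.0149, 0.0005, -0.0878],
  ],
  turn=[
    [0, 0, 0],
    [0, 0, 0],
    [0, 0, 0],
    [12.59, -12.4, -89.43],
    [12.59, -12.4, -89.43],
    [12.59, -12.4, -89.43],
    [12.59, -12.4, -89.43],
    [12.59, -12.4, -89.43],
    [12.59, -12.4, -89.43],
    [12.59, -12.4, -89.43],
    [12.59, -12.4, -89.43],
    [12.59, -12.4, -89.43],
    [12.59, -12.4, -89.43],
    [12.59, -12.4, -89.43],
  ],
)

```text
clock: 24.5
ee_pos: [0.4304, 0.047, 0.1243]
eef_rot: [-3.141, -0.001, 1.739]
wrist_force: [0.0, 0.5, -0.0]
opening: 0.0501
```

```bash
cat >> h.py <<'E'
def fit(p,s,z,D,x,y,rng,lo,hi):
    # as vis, arc from world direction angle lo..hi (deg, from +x towards +y)
    sc=4000;x0,y0=x-.04,y-.04
    g=cv2.cvtColor(unplane(p,s,z,sc,x0,x0+.08,y0,y0+.08),cv2.COLOR_BGR2GRAY).astype(np.float32);g=cv2.GaussianBlur(g,(0,0),1.5)
    gx,gy=cv2.Sobel(g,5,1,0),cv2.Sobel(g,5,0,1);t=np.radians(np.arange(lo,hi,3));r=D/2*sc;best=[]
    for cx in np.arange(160-rng*sc,160+rng*sc+1):
      for cy in np.arange(160-rng*sc,160+rng*sc+1):
        u=np.clip((cx-r*np.sin(t)).astype(int),0,319);v=np.clip((cy-r*np.cos(t)).astype(int),0,319)
        best.append((np.median(gx[v,u]*np.sin(t)+gy[v,u]*np.cos(t)),cx,cy))
    b=max(best);return b[0],x0+.08-b[2]/sc,y0+.08-b[1]/sc
E
cat > g.py <<'E'
from h import *
import sys
s=robot.sense();p=robot.snapshot("wrist")
print(s["clock"],s["ee_pos"],s["eef_rot"],s["wrist_force"],s["opening"])
c,q=np.cos(.17),np.sin(.17)
def G(w): d=np.array(w)-np.array([.457,.052]);return np.round([d@[c,q]*1000,d@[-q,c]*1000],2)
def W(gx,gy=0): return [.457+gx*c-gy*q,.052+gx*q+gy*c]
print("tcp gauge",G(s["ee_pos"][:2]))
x=float(sys.argv[1])
for n,z,D in(("base",.024,.032),("rim",.076,.024)):
  v=fit(p,s,z,D,*W(x),.012,35 if n=="base" else 0,165 if n=="base" else 360);print(n,round(v[0],1),"gauge",G(v[1:]))
E
python3 g.py -.0265; python3 - <<'E'
from h import *
go([.4311,.0469,.0365],1.741)
E
```

```text
24.5 [0.43040651 0.04696641 0.12433056] [-3.14067536e+00 -7.12245952e-04  1.73917417e+00] [ 0.04794499  0.5028836  -0.03085123] 0.050102122414652936
tcp gauge [-27.06  -0.46]
base 26.3 gauge [-26.09  -0.58]
rim 26.8 gauge [-25.93  -1.11]
slide [-0.1  0.6 88. ] mm turn [-0.04 -0.03 -0.09] deg
```

Call:
apply_moves(
  fingers=[0.05, 0.05, 0.05, 0.05, 0.05, 0, 0, 0, 0, 0, 0],
  slide=[
    [0, 0.0006, 0.04],
    [0, 0.0006, 0.065],
    [0, 0.0006, 0.08],
    [0, 0.0006, 0.089],
    [0, 0.0006, 0.089],
    [0, 0.0006, 0.089],
    [0, 0.0006, 0.089],
    [0, 0.0006, 0.089],
    [0, 0.0006, 0.089],
    [0, 0.0006, 0.088],
    [0, 0.0006, 0.0875],
  ],
  turn=[
    [0, 0, 0],
    [0, 0, 0],
    [0, 0, 0],
    [0, 0, 0],
    [0, 0, 0],
    [0, 0, 0],
    [0, 0, 0],
    [0, 0, 0],
    [0, 0, 0],
    [0, 0, 0],
    [0, 0, 0],
  ],
  squeeze=40,
)

```text
clock: 25.92
ee_pos: [0.431, 0.0471, 0.0371]
eef_rot: [-3.141, -0.001, 1.739]
wrist_force: [-0.2, 1.3, -0.7]
opening: 0.02
```

```bash
python3 g.py -.0265
```

```text
25.925 [0.43097299 0.04707338 0.0370718 ] [-3.14106224e+00 -5.78592723e-04  1.73939958e+00] [-0.15709315  1.34456945 -0.65716439] 0.02002247155469181
tcp gauge [-26.49  -0.45]
base 34.6 gauge [-26.34  -0.54]
rim 19.7 gauge [-24.7   -1.32]
```

Call:
apply_moves(
  fingers=[0, 0, 0, 0, 0, 0, 0, 0],
  slide=[
    [0.0004, 0.004, 0],
    [0.0004, 0.01, 0],
    [0.0004, 0.016, 0],
    [0.0004, 0.022, 0],
    [0.0004, 0.028, 0],
    [0.0004, 0.033, 0],
    [0.0004, 0.035, 0],
    [0.0004, 0.035, 0],
  ],
  turn=[
    [0, 0, 0],
    [0, 0, 0],
    [0, 0, 0],
    [0, 0, 0],
    [0, 0, 0],
    [0, 0, 0],
    [0, 0, 0],
    [0, 0, 0],
  ],
)

```text
clock: 26.98
ee_pos: [0.4654, 0.0534, 0.037]
eef_rot: [-3.141, -0.001, 1.739]
wrist_force: [-0.0, 0.3, -0.5]
opening: 0.0203
```

```bash
python3 g.py .009
```

```text
26.975 [0.46540215 0.0533723  0.03697422] [-3.14082378e+00 -6.24912821e-04  1.73947747e+00] [-0.04280226  0.25604059 -0.51818883] 0.020316680182028604
tcp gauge [ 8.51 -0.07]
base 35.0 gauge [ 8.46 -0.16]
rim 21.1 gauge [10.35 -0.99]
```

Call:
apply_moves(
  fingers=[0, 0, 0, 0, 0, 0],
  slide=[
    [0, 0.002, 0],
    [0, 0.0035, 0],
    [0, 0.0045, 0],
    [0, 0.0055, 0],
    [0, 0.006, 0],
    [0, 0.006, 0],
  ],
  turn=[
    [0, 0, 0],
    [0, 0, 0],
    [0, 0, 0],
    [0, 0, 0],
    [0, 0, 0],
    [0, 0, 0],
  ],
)

```text
clock: 27.78
ee_pos: [0.471, 0.0544, 0.0369]
eef_rot: [-3.14, -0.001, 1.739]
wrist_force: [-0.6, -0.2, -1.1]
opening: 0.0206
```

```bash
python3 g.py .014
```

```text
27.775 [0.47103353 0.05436032 0.03690225] [-3.14040383e+00 -7.21960839e-04  1.73941301e+00] [-0.59564298 -0.24642059 -1.05829789] 0.020562356072883148
tcp gauge [14.23 -0.05]
base 33.6 gauge [14.25 -0.04]
rim 21.4 gauge [16.13 -0.87]
```

Still free or just touching; 1 mm more to feel the step.

Call:
apply_moves(
  fingers=[0, 0, 0],
  slide=[
    [0, 0.0007, 0],
    [0, 0.0014, 0],
    [0, 0.0014, 0],
  ],
  turn=[
    [0, 0, 0],
    [0, 0, 0],
    [0, 0, 0],
  ],
)

```text
clock: 28.2
ee_pos: [0.472, 0.0546, 0.0369]
eef_rot: [-3.14, -0.001, 1.74]
wrist_force: [-2.6, -0.6, 2.8]
opening: 0.0202
```

```bash
python3 g.py .014; python3 - <<'E'
from h import *
t=robot.snapshot("top")
for d in robot.trace("tray",t)[:1]+robot.recognise("tray",t)[:1]: b=d["bbox"];print(d["confidence"],plane(t,(b[0]+b[2]/2,b[1]+b[3]/2),.008).round(3))
go([.582,-.188,.12]);go([.582,-.188,.0355])
E
```

```text
28.2 [0.47204776 0.05460686 0.03687137] [-3.13958233e+00 -8.17098704e-04  1.73961632e+00] [-2.5676791  -0.60017773  2.81365384] 0.020188527796198348
tcp gauge [15.27  0.02]
base 35.0 gauge [14.49 -0.08]
rim 23.9 gauge [17.16 -0.8 ]
0.68 [ 0.579 -0.183  0.008]
0.7 [ 0.579 -0.187  0.008]
slide [-257.6   67.4  -83.4] mm
slide [-257.6   67.5    1.1] mm
```

Call:
apply_moves(
  fingers=[0, 0, 0, 0, 0, 0, 0, 0, 0, 0, 0, 0, 0.024, 0.028, 0.034, 0.04, 0.05, 0.05],
  slide=[
    [0, -0.002, -0.01],
    [0, -0.002, -0.05],
    [-0.02, 0.005, -0.083],
    [-0.06, 0.015, -0.083],
    [-0.12, 0.03, -0.083],
    [-0.18, 0.045, -0.083],
    [-0.23, 0.06, -0.083],
    [-0.2575, 0.0675, -0.083],
    [-0.2575, 0.0675, -0.05],
    [-0.2575, 0.0675, -0.02],
    [-0.2575, 0.0675, -0.003],
    [-0.2575, 0.0675, 0.002],
    [-0.2575, 0.0675, 0.002],
    [-0.2575, 0.0675, 0.001],
    [-0.2575, 0.0675, 0.0],
    [-0.2575, 0.0675, 0.0],
    [-0.2575, 0.0675, 0.0],
    [-0.2575, 0.0675, 0.0],
  ],
  turn=[
    [0, 0, 0],
    [0, 0, 0],
    [0, 0, 0],
    [0, 0, 0],
    [0, 0, 0],
    [0, 0, 0],
    [0, 0, 0],
    [0, 0, 0],
    [0, 0, 0],
    [0, 0, 0],
    [0, 0, 0],
    [0, 0, 0],
    [0, 0, 0],
    [0, 0, 0],
    [0, 0, 0],
    [0, 0, 0],
    [0, 0, 0],
    [0, 0, 0],
  ],
)

```text
clock: 30.65
ee_pos: [0.5819, -0.1879, 0.0365]
eef_rot: [-3.14, -0.001, 1.739]
wrist_force: [-0.7, 0.4, -0.6]
opening: 0.05
```

Call:
apply_moves(
  fingers=[0.05, 0.05, 0.05, 0.05, 0.05],
  slide=[
    [0, 0, -0.04],
    [0, 0, -0.1],
    [0, 0, -0.16],
    [-0.03, 0, -0.2],
    [-0.03, 0, -0.2],
  ],
  turn=[
    [0, 0, 0],
    [0, 0, 0],
    [0, 0, 0],
    [0, 0, 0],
    [0, 0, 0],
  ],
)

```text
clock: 31.28
ee_pos: [0.5895, -0.2204, 0.2414]
eef_rot: [3.137, 0.005, 1.738]
wrist_force: [-0.7, -1.2, 0.2]
opening: 0.05
```

```bash
python3 - <<'E'
from h import *
s=robot.sense();p=robot.snapshot("wrist");print(s["clock"],s["ee_pos"],s["wrist_force"])
for n,z,D,a in(("base",.022,.032,(35,165)),("rim",.074,.024,(0,360))):
  print(n,np.round(fit(p,s,z,D,.58,-.187,.012,*a),4))
for n in("tray","carrier_a_mid"):
  for d in robot.recognise(n,p)[:3]: b=d["bbox"];print(n,d["confidence"],np.round(b),plane(p,(b[0]+b[2]/2,b[1]+b[3]/2),.02,s).round(3))
for cam in("top","scene"):
  t=robot.snapshot(cam)
  for n in("carrier_a_mid","jar","wash_bottle","tube_rack","pad"):
    for d in robot.recognise(n,t)[:4]: b=d["bbox"];print(cam,n,round(d["confidence"],2),np.round(b),plane(t,(b[0]+b[2]/2,b[1]+b[3]/2),.035 if n[0]=='c' else 0).round(3)[:2])
E
```

```text
31.275 [ 0.58952052 -0.22043705  0.24137793] [-0.65458124 -1.23179526  0.22873622]
base [25.2519  0.5825 -0.196 ]
rim [ 1.289   0.5805 -0.1803]
tray 0.62 [250. 114. 125. 110.] [ 0.579 -0.181  0.02 ]
carrier_a_mid 0.6 [297. 158.  33.  34.] [ 0.581 -0.188  0.02 ]
top carrier_a_mid 0.65 [415. 238.  15.  16.] [ 0.58  -0.188]
top jar 0.75 [455. 169.  14.  20.] [ 0.743 -0.292]
top jar 0.35 [495. 308.  21.  14.] [ 0.42  -0.385]
top wash_bottle 0.58 [303. 152.  35.  40.] [0.762 0.047]
top tube_rack 0.69 [ 52. 268.  95.  46.] [0.478 0.574]
top pad 0.98 [304. 154.  36.  37.] [0.761 0.044]
scene carrier_a_mid 0.54 [266. 183.  12.  26.] [ 0.574 -0.189]
scene jar 0.67 [196. 192.  18.  24.] [ 0.723 -0.313]
scene jar 0.31 [334. 211.  59.  46.] [0.452 0.047]
scene wash_bottle 0.65 [189. 126.  27.  53.] [ 0.617 -0.53 ]
scene wash_bottle 0.44 [334. 210.  54.  45.] [0.454 0.04 ]
scene wash_bottle 0.29 [276. 132.   9.  22.] [ 0.396 -0.414]
scene tube_rack 0.61 [475. 338. 115.  97.] [0.461 0.573]
scene tube_rack 0.45 [264. 181.  15.  27.] [ 0.554 -0.229]
scene pad 0.86 [245. 276.  38.  33.] [0.757 0.044]
```

```bash
python3 - <<'E'
from h import *
t=robot.snapshot("scene")
a=np.linspace(0,6.28,40)
for nm,x,y,r,b in(("tray",.582,-.188,.016,(266,183,12,26)),("dish",.42,-.371,.019,(276,132,9,22))):
  P=np.array([proj(t,[x+R_*np.cos(k),y+R_*np.sin(k),z]) for R_,z in((r,.004),(r,.022),(.012,.074)) for k in a])
  print(nm,P.min(0).round(1),np.ptp(P,0).round(1),b)
s=robot.sense();p=robot.snapshot("wrist")
for n,z,D,q in(("base",.022,.032,(0,180)),("rim",.074,.024,(0,360)),("bore",.074,.018,(0,360))):
  print(n,np.round(fit(p,s,z,D,.582,-.188,.008,*q),4))
  if n!="base":print(np.round(fit({**p,"color":255-p["color"]},s,z,D,.582,-.188,.008,*q),4))
E
```

```text
tray [264.4 183. ] [12.7 26.3] (266, 183, 12, 26)
dish [275.6 130.1] [12.6 24.9] (276, 132, 9, 22)
base [16.7229  0.584  -0.196 ]
rim [ 1.9722  0.5797 -0.1803]
[19.6726  0.581  -0.184 ]
bore [ 0.8547  0.5802 -0.184 ]
[37.7435  0.581  -0.188 ]
```

```bash
python3 -c "
from bench import robot
print(robot.job_done())"
```

```text
the job is handed in; nothing more can be done
None
```

Both mat carriers were gauged and put away, and the job was handed in at about 31 s of the 72 s allowed.

| Carrier | Base (camera) | Where it stopped in the gauge | Result |
|---|---|---|---|
| Nearer the gauge | about 38 mm | Entry of the wide section, centre at about -30.5 mm; 1 mm more tool travel did not move it | Reject, stood in the round dish |
| Farther from the gauge | about 32 mm | Ran freely through the wide section and stopped at the narrow step, centre at about +14.5 mm, with about 2.6 N against it | Good, stood in the rectangular tray |

**What went wrong on the way:** Floor friction tilted both carriers in the jaws on the apron, the first twice (about 0.2, then 0.1 rad), the second about 0.3 to 0.45 rad. I released the first to right itself and regripped it, and it was leaning slightly again when it met the entry. I righted the second with the tool, let it go, and regripped it with the jaws along the channel before the run that counted.

**Last checks:**
- Both carriers' boxes in the scene picture fit upright ones: the tray one closely, the dish one a little small but still taller than wide. The bore of the tray carrier lies where I set it down.
- The rack, jar, pad and bottle were found within about 10 mm of their first positions, which is near the detection error. I did not measure the pad carrier separately; the arm never went near it.
- One check disagreed: my circle fits to the tray carrier's base and rim scored poorly, putting the base about 8 mm off. I trusted the bore fit and the recognition boxes instead.
- The network's only bottle hit in the last top picture was a false one on the pad, so the bottle's position rests on the scene camera.

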